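# Fetch the filter cube from behind the objective cases

### The arm

A 6-joint arm with a two-finger parallel gripper is mounted at the origin on the work surface. World frame = base frame: x ahead of the robot, y to its left, z up, the work surface at z = 0. Lengths are in mm, angles in degrees, forces in N, time in s.
With the tool pointing down it reaches from about 350 to 850 mm from the base axis. Payload 8.1 kg.
Tool frame: the origin (TCP) lies at the very end of the fingers, on their centre line; the grasp point (between the pads) lies 19 mm behind it; z points along the fingers, y is the line along which they close (so a half turn about z gives the same grasp; the last joint's range is limited). The gripper opens to 85 mm and grips with 20 to 120 N. Pads are 22 mm wide; open, the fingers measure 114 mm over their backs; the gripper's body (76 mm by 85 mm) begins 54 mm behind the grasp point. The pads swing forward as they close: fully open they stand 13 mm farther back than shut.
Start: joints at [-75.94, 7.471, 85.268, -0, 87.261, -4.893], TCP at [194.9, -567.467, 231.292] pointing down, gripper open.
Joint ranges: [-169.43, 169.43], [-51.17, 129.36], [1.28, 143.12], [-76.62, 256.62], [0, 156.53], [-152.29, 152.29]. Speed limits (degrees/s): [136.94, 136.94, 159.86, 180, 180, 180].

### API

Orientations are given as [roll, pitch, yaw] about the fixed x, y, z axes, in that order (R = Rz(yaw) Ry(pitch) Rx(roll)).
In Python, from bench import sense, eyes, job, models gives the robot as it stands. The module is installed in compiled form; this text tells all that it offers.
- The arm moves only by the tool apply_moves, never from a script. Its argument "rows" is a list of rows, each a list of 6 numbers: the shift along the tool's x, y, z in mm, then the turn, a rotation vector about the tool's x, y, z in rad. In form: [[dx, dy, dz, rx, ry, rz], ...]. A call has exactly 5 rows; each row shifts and turns the commanded pose from where the row before left it, along the tool's axes as they then stand; what a row does not reach is not made up. A row lasts 1/8 s, in which the tool goes at most 62.5 mm and 10.7 degrees, less where a joint would pass 70% of its speed; a pose out of reach is approached as far as the arm can. A call is refused whole if a number of a shift passes 62.5 or a number of a turn 0.188, either way. A call with a gripper value outside its range is refused whole. "fingers" is the finger opening in mm, from 0 to 85.4, set as the call begins (left out, the last holds). The fingers move at their own pace and stop on an object; "grip_force" is the grip in N (left out, the last holds). Time passes only in rows, so rows that do not move let the fingers close, or fill a call up. It gives the time, the measured TCP pose, the force, the opening and the grip force at its end, in the units of the state.
- sense(): the state, without advancing time (a new reading comes with each control period).
- eyes.snapshot(name): name is "scene" or "top" or "wrist"; returns (picture, depth): 480x640x3 uint8, red, green, blue; 480x640 float32, mm along the optical axis (not along the pixel's ray), 0 where there is no reading.
- eyes.get_calibration(name): a dict with "intrinsics" (3x3 intrinsics, pixels), "R" (3x3) and "t" (3): a world point X has camera coordinates R X + t; the wrist camera has in their place "mount" (4x4, takes a point from camera to tool coordinates, whose origin is the TCP and whose axes are the flange's). Camera axes: x right, y down, z forward; pixel columns grow to the right and rows downward; lengths in mm; the calibration is good to about 2 mm. A picture is of the moment at which its call begins: read the wrist's pose just before it. get_calibration takes no time and is no camera call.
- job.hand_in(): hands the job in; it is judged then, once.
Trained networks look in the newest picture that a camera, given by its name, has taken for a name from the list of things; names that differ only in an ending like _2 or _b are one class to them, and where a whole thing is asked for, a point or a joint stands for the part that bears it (a point fixed in the world has none). Each returns a list of dicts, best first, with "confidence" (0 to 1); they miss things now and then, are a little off and sometimes report something else, mostly with a low value. They report only what shows in the picture. A call takes as long as a camera call. They do not tell look-alikes from the thing itself.
- models.boxes_of(name, camera): "xyz" ([x, y, z] in mm, in world coordinates, good to about 4 mm: the middle of the surface that is visible of it).
- models.cut_out(name, camera): "pixels" (480x640 bool, what is visible of it).
- models.place_of(name, camera): "xyz" ([x, y, z] in mm, in world coordinates, good to about 4 mm: a listed point, or the origin of a listed thing).
The state is a dict: "time": time; "joint_pos": joint angles; "qd": joint speeds; "joint_efforts": joint torques, N m; "tool_pos": TCP position; "tcp_rot": TCP orientation; "ft_force": force on the tool from outside, world axes, zero at the start; "wrist_torque": the same for the moment, N m; "finger_gap": finger opening in mm; "grip_force": force on a finger pad.
Only numpy, scipy, OpenCV 4.12 (cv2) and the standard library are available. Lean on these libraries where they do the work, as an engineer would, in place of code of your own. Each camera call takes 0.05 s, during which the arm holds its last target. There are 200 camera calls.

### The job

The black filter cube at the back of the storage tray is shut in by two tall objective cases: first stand both cases upright on the white side mat, and only then lift out the cube and seat it right way up, fully down in the pocket of the dock. With the cube in the dock, put both cases back upright, each on the middle of its own rubber pad in the tray: the round case on the round pad, the square case on the square pad and square with it. Drop or tip nothing, and leave the filter ring, the bottle and the dish where they are.

Things in the scene. Friction and masses are not known exactly. Their poses are not given: they have to be found in the camera images.
- round_case: Loose round objective case: upright cylinder 50 mm diameter, 105 mm tall, about 0.24 kg; clear wall with a metal objective inside, black base, white round cap (the upper 25 mm). Same 50 mm all the way up. Origin: centre of its underside; z up. Starts standing on the round pad.
- square_case: Loose square objective case: upright square prism 50 x 50 mm, 105 mm tall, about 0.26 kg; clear wall with a metal objective inside, black base, white square cap (the upper 25 mm). Origin: centre of its underside; x and y normal to its side faces, z up. Starts standing on the square pad, roughly square with it.
- filter_cube: Loose filter cube: black metal block 34 mm (its x) by 50 mm (its y), 36 mm tall, 0.12 kg, round amber window on top, green ones in the long sides. Origin: centre of its underside; z up. Lies on the tray floor (4 mm above the table) in the back row, its 50 mm side along the tray's width, close behind a case; 25 mm+ free to the rims. Best gripped across its 34 mm, high up, once the cases are gone.
- round_pad: Fixed dark round rubber pad, 66 mm diameter, 3 mm thick, in the front row of the tray, 110 mm from the square pad (left or right varies). Origin: centre of its underside, on the tray floor, 4 mm above the table; x points to the back of the tray, y along its width, z up. The pale tray is fixed, 180 mm deep (x) by 270 mm wide (y), rim 12 mm above the table; pads lie 40 mm in front of its middle.
- square_pad: Fixed square rubber pad, dark, 66 x 66 mm, 3 mm thick, in the front row of the tray beside the round pad. Origin: centre of its underside, on the tray floor; x and y along its sides (x to the back of the tray, y along its width), z up.
- side_mat: Fixed white side mat lying flat on the table to one side of the tray (left or right varies), 220 mm (its x) by 120 mm (its y), 3 mm thick. Origin: centre of its underside, on the table; z up. Both cases are stood here for the time being, anywhere on it.
- dock: Fixed dock on the other side of the tray: low block 85 mm (its x) by 102 mm (its y) with an open pocket 49 mm (x) by 66 mm (y) in its middle; black pocket floor 6 mm, aluminium rim 11 mm above the table. The cube fits with its 50 mm side along the 66 mm side, either way round, with 7 to 8 mm of play all round. Origin: centre of its underside, on the table; z up.
- filter_ring: Bystander: loose low metal ring with a glass disc, 40 mm diameter, 13 mm tall, on the tray floor in the back row beside the filter cube (left or right varies). Origin: centre of its underside. To be left alone.
- bottle: Bystander: small loose amber glass bottle, 34 mm diameter, 75 mm tall, standing on the table beyond the tray to the left. Origin: centre of its underside. To be left alone.
- dish: Bystander: loose flat round glass dish, 62 mm diameter, 15 mm tall, on the table beyond the tray to the right. Origin: centre of its underside. To be left alone.
Not all that is in view belongs to the job. Leave any red look-alike of the round_case alone.

How it is judged (in metres and radians):
On the way, in this order (a step that is already met when the one before it is completed fails the run):
1. both cases stand released on the side mat, the filter cube still in its place (x of round_case in the frame of side_mat between -0.108 and 0.108 m and y of round_case in the frame of side_mat between -0.058 and 0.058 m and z of round_case in the frame of side_mat between -0.001 and 0.007 m and linear speed of each of round_case, square_case below 0.03 m/s and contact force between each of round_case, square_case and the fingers below 0.2 N and angle between each of round_case, square_case's own z axis and vertical below 0.12 rad and x of square_case in the frame of side_mat between -0.108 and 0.108 m and y of square_case in the frame of side_mat between -0.058 and 0.058 m and z of square_case in the frame of side_mat between -0.001 and 0.007 m and distance of filter_cube from where it was at the start of the episode below 0.02 m), for 0.2 s.
2. the filter cube sits released in the dock, both cases still on the side mat (horizontal distance between filter_cube and dock below 0.013 m and z of filter_cube in the frame of dock below 0.009 m and angle between the x axis of filter_cube and the x axis of dock, either way round below 0.35 rad and linear speed of each of filter_cube, round_case, square_case below 0.03 m/s and contact force between each of filter_cube, round_case, square_case and the fingers below 0.2 N and angle between each of filter_cube, round_case, square_case's own z axis and vertical below 0.12 rad and x of round_case in the frame of side_mat between -0.108 and 0.108 m and y of round_case in the frame of side_mat between -0.058 and 0.058 m and z of round_case in the frame of side_mat between -0.001 and 0.007 m and x of square_case in the frame of side_mat between -0.108 and 0.108 m and y of square_case in the frame of side_mat between -0.058 and 0.058 m and z of square_case in the frame of side_mat between -0.001 and 0.007 m), for 0.2 s.
At the end, for the whole second after the job is handed in: Cube upright on the dock's pocket floor, within 13 mm of its middle and 0.35 rad of lengthwise; round case upright on the round pad, square case on the square pad, each within 12 mm of the pad's middle, square sides within 0.26 rad of the pad's; all released and at rest (horizontal distance between filter_cube and dock below 0.013 m and z of filter_cube in the frame of dock below 0.009 m and angle between the x axis of filter_cube and the x axis of dock, either way round below 0.35 rad and linear speed of each of filter_cube, round_case, square_case below 0.03 m/s and contact force between each of filter_cube, round_case, square_case and the fingers below 0.2 N and angle between each of filter_cube, round_case, square_case's own z axis and vertical below 0.12 rad and horizontal distance between round_case and round_pad below 0.012 m and z of round_case in the frame of round_pad between 0.0005 and 0.006 m and horizontal distance between square_case and square_pad below 0.012 m and z of square_case in the frame of square_pad between 0.0005 and 0.006 m and (angle between the x axis of square_case and the x axis of square_pad, either way round below 0.26 rad or angle between the x axis of square_case and the y axis of square_pad, either way round below 0.26 rad)); the robot touches nothing.
It fails at once if the filter ring is pushed more than 15 mm or tipped (distance of filter_ring from where it was at the start of the episode above 0.015 m or angle between filter_ring's own z axis and vertical above 0.35 rad).
It fails at once if the amber bottle is pushed more than 15 mm or tipped (distance of bottle from where it was at the start of the episode above 0.015 m or angle between bottle's own z axis and vertical above 0.35 rad).
It fails at once if the round dish is pushed more than 15 mm or tipped (distance of dish from where it was at the start of the episode above 0.015 m or angle between dish's own z axis and vertical above 0.35 rad).
It fails at once if a case or the cube is tipped over (angle between any of round_case, square_case, filter_cube's own z axis and vertical above 0.6 rad).
It fails at once if a case or the cube is dropped (falls free at more than 0.7 m/s) ((linear speed of round_case above 0.7 m/s and contact force between round_case and anything else below 0.05 N) or (linear speed of square_case above 0.7 m/s and contact force between square_case and anything else below 0.05 N) or (linear speed of filter_cube above 0.7 m/s and contact force between filter_cube and anything else below 0.05 N)).
It also fails if it takes over 115 s, if anything falls off the work surface, if the arm or the gripper's body presses on something with over 40 N, if the wrist force passes 120 N, or if a joint passes its speed limit or range.

## Working session

There is one attempt and no reset: what is moved stays moved. The work goes in short steps, Python scripts to look and compute and a tool call to move; the robot and the scene stay as the last step left them, time stands still between calls to the robot, and variables do not carry over. Pictures are saved under pics/ and viewed, at most 14 in all, crops included, and the job is handed in when it is done.

Besides the shell and the picture viewer there is one more tool, called in YAML: its name, and indented under it one key for each argument. apply_moves: Moves the arm, as the interface text tells. Its arguments: {"type":"object","properties":{"rows":{"type":"array"},"fingers":{"type":"number"},"grip_force":{"type":"number"}},"required":["rows"]}

```bash
mkdir -p pics
cat > h.py <<'E'
import numpy as np, cv2
from bench import sense, eyes, job, models
from scipy.spatial.transform import Rotation as Ro
def cam(n):
    c=eyes.get_calibration(n); K=np.array(c["intrinsics"])
    if n=="wrist":
        s=sense(); T=np.eye(4); T[:3,:3]=Ro.from_euler('xyz',s["tcp_rot"],degrees=True).as_matrix(); T[:3,3]=s["tool_pos"]
        M=T@np.array(c["mount"]); R=M[:3,:3].T; return K,R,-R@M[:3,3]
    return K,np.array(c["R"]),np.array(c["t"]).ravel()
def cloud(n):
    C=cam(n); p,d=eyes.snapshot(n); K,R,t=C
    v,u=np.mgrid[:480,:640]; X=np.stack([(u-K[0,2])/K[0,0]*d,(v-K[1,2])/K[1,1]*d,d],-1)
    W=(X-t)@R; W[d==0]=np.nan
    return p,W,C
def save(p,n): cv2.imwrite('pics/'+n,cv2.cvtColor(p,cv2.COLOR_RGB2BGR))
E
python3 - <<'E'
from h import *
print(sense())
for c in("scene","top"):
    p,W,_=cloud(c); save(p,c+'0.png'); np.save(c+'.npy',W)
    for n in "round_case square_case filter_cube round_pad square_pad side_mat dock filter_ring bottle dish".split():
        print(c,n,[(np.round(r["xyz"]).tolist(),round(r["confidence"],2)) for r in models.place_of(n,c)[:3]])
E
```

```text
{'time': 0.0, 'joint_pos': array([-7.59392951e+01,  7.51525437e+00,  8.53315525e+01, -1.08227536e-03,
        8.72606533e+01, -4.89319346e+00]), 'qd': array([ 0.04390608,  0.00102283, -0.01569587, -0.14490146,  0.02121959,
        0.04619056]), 'joint_efforts': array([ 1.50617329e-04, -5.69408655e+01, -5.00542653e+01, -2.01705602e-04,
        1.50941941e-02, -3.69349522e-06]), 'tool_pos': array([ 194.76061035, -566.91650161,  230.22111585]), 'tcp_rot': array([-1.79892839e+02, -8.08919273e-03,  1.89539436e+01]), 'ft_force': array([-0.04144262,  0.00865125, -0.55619708]), 'wrist_torque': array([-0.00505567,  0.06323798, -0.02253044]), 'grip_force': 0.0, 'finger_gap': 85.37044197246226}
scene round_case [([403.0, 127.0, 1.0], 0.89), ([404.0, -45.0, -1.0], 0.88), ([528.0, 81.0, 2.0], 0.87)]
scene square_case [([537.0, -33.0, 7.0], 0.67), ([596.0, -29.0, 4.0], 0.56)]
scene filter_cube [([596.0, -25.0, 4.0], 0.79)]
scene round_pad [([527.0, 77.0, 2.0], 0.47)]
scene square_pad []
scene side_mat [([498.0, 321.0, 4.0], 0.62)]
scene dock [([465.0, -301.0, 0.0], 0.59)]
scene filter_ring [([585.0, 86.0, 4.0], 0.55)]
scene bottle [([775.0, 207.0, 3.0], 0.86)]
scene dish [([751.0, -227.0, 1.0], 0.7), ([466.0, -303.0, -5.0], 0.22)]
top round_case [([404.0, 125.0, 3.0], 0.85), ([531.0, 79.0, 7.0], 0.76), ([404.0, -52.0, 4.0], 0.58)]
top square_case [([540.0, -32.0, 8.0], 0.91)]
top filter_cube [([598.0, -22.0, 4.0], 0.96)]
top round_pad [([527.0, 80.0, 5.0], 0.57)]
top square_pad [([536.0, -28.0, 2.0], 0.92)]
top side_mat [([500.0, 319.0, -2.0], 0.59)]
top dock [([464.0, -299.0, 2.0], 0.62), ([582.0, 78.0, 1.0], 0.34)]
top filter_ring [([582.0, 79.0, 2.0], 0.65)]
top bottle [([770.0, 211.0, -0.0], 0.95)]
top dish [([749.0, -229.0, 0.0], 0.82)]
```

View pics/scene0.png

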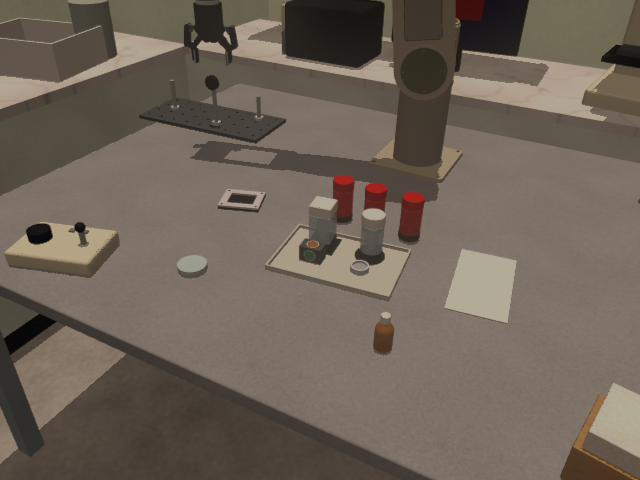

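View pics/top0.png

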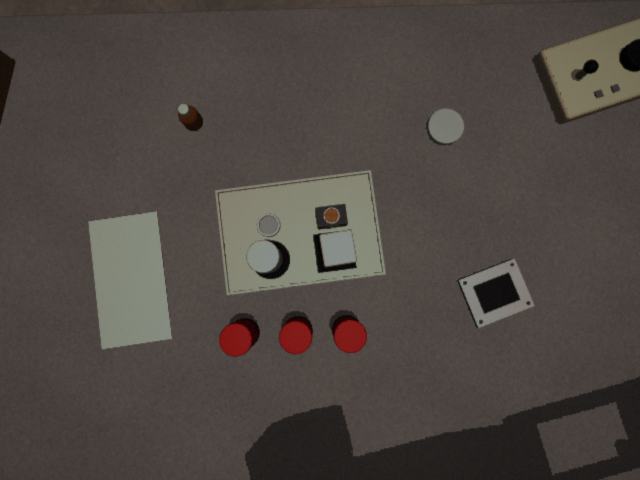

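Run:
```python
from h import *
for n in("scene","top"):
    C=eyes.get_calibration(n);print(n,C, -np.array(C["R"]).T@np.array(C["t"]).ravel())
print(eyes.get_calibration("wrist"))
W=np.load('top.npy');P=W.reshape(-1,3)
def rect(c,r,z0,z1,n):
    m=(np.hypot(P[:,0]-c[0],P[:,1]-c[1])<r)&(P[:,2]>z0)&(P[:,2]<z1); q=P[m]
    print(n,m.sum(),q.mean(0).round(1),cv2.minAreaRect(q[:,:2].astype(np.float32)),np.percentile(q[:,2],[5,50,95]).round(1))
rect((528,80),45,90,120,'round');rect((538,-31),45,90,120,'square');rect((597,-24),45,32,46,'cube')
rect((464,-300),90,8,16,'dock');rect((500,320),160,1.5,6,'mat');rect((557,25),200,9.5,15,'tray rim')
rect((583,80),30,10,22,'ring');rect((404,126),40,85,120,'la1');rect((404,-50),40,60,120,'la2')
```

```text
scene {'intrinsics': array([[564.65744183,   0.        , 321.36540166],
       [  0.        , 564.65744183, 239.40922938],
       [  0.        ,   0.        ,   1.        ]]), 'R': array([[-0.46397162,  0.88557303,  0.02215289],
       [ 0.47682471,  0.27073862, -0.83626479],
       [-0.74657118, -0.37744009, -0.54787813]]), 't': array([ 278.98700307, -233.62386059, 1660.62582574])} [1480.61507132  442.97439048  708.26879726]
top {'intrinsics': array([[519.53242262,   0.        , 314.60495782],
       [  0.        , 519.53242262, 227.68436116],
       [  0.        ,   0.        ,   1.        ]]), 'R': array([[-0.02316289, -0.99970507, -0.00729762],
       [-0.99473348,  0.02377549, -0.09969974],
       [ 0.09984384,  0.00494985, -0.99499081]]), 't': array([ 18.09902578, 577.07737594, 838.8133742 ])} [4.90707059e+02 2.21388554e-01 8.92278142e+02]
{'intrinsics': array([[360.13331261,   0.        , 317.57474328],
       [  0.        , 360.13331261, 242.13804184],
       [  0.        ,   0.        ,   1.        ]]), 'mount': array([[ 5.82562101e-04, -9.46475703e-01, -3.22774540e-01,
    
[... 912 characters left out ...]
500.1737976074219, 320.2485656738281), (318.66162109375, 318.2630615234375), 44.31084442138672) [1.6 3.  5.4]
tray rim 1635 [569.2  40.9  12.1] ((531.6180419921875, 26.68597412109375), (264.6767578125, 270.5138244628906), 6.211757183074951) [ 9.9 12.2 14.5]
ring 407 [586.2  83.8  14. ] ((584.705322265625, 81.80769348144531), (43.097198486328125, 38.67390060424805), 50.9133186340332) [10.4 13.  19.4]
la1 925 [406.2 125.7 104.6] ((405.73431396484375, 126.87258911132812), (48.70442199707031, 49.31482696533203), 43.52888488769531) [ 99.1 105.2 107.6]
la2 923 [407.5 -43.9 104. ] ((406.7646484375, -44.401573181152344), (49.02427673339844, 48.88639831542969), 29.692668914794922) [100.4 105.  107.4]
```

The scene view shows the square case (322,222) with the cube behind it and the round case (372,235) with the ring behind it. The mat is at (482,284), the dock at (242,200), and three red look-alikes stand in front of the tray. The top view agrees: cases at (265,258) and (338,248), cube at (331,216), dock at (496,293), mat at (130,280).

```bash
cat >> h.py <<'E'
def go(x,y,z,yaw):
    s=sense(); p=s["tool_pos"]; R=Ro.from_euler('xyz',s["tcp_rot"],degrees=True).as_matrix()
    T=Ro.from_euler('xyz',[180,0,yaw],degrees=True).as_matrix()
    print('t',round(s["time"],2),'pos',p.round(1),'rot',s["tcp_rot"].round(2),'shift(tool)',(R.T@(np.array([x,y,z])-p)).round(1),'turn',Ro.from_matrix(R.T@T).as_rotvec().round(3),'gap',round(s["finger_gap"],1))
E
python3 - <<'E'
from h import *
for c in("top","scene"):
    p,W,_=cloud(c)
    for n in ("side_mat","dock"):
        r=models.cut_out(n,c)
        if r:
            m=r[0]["pixels"]; q=W[m]; q=q[np.isfinite(q[:,0])]; q=q[abs(q[:,2]-np.median(q[:,2]))<8]
            print(c,n,m.sum(),np.median(q,0).round(1),q.mean(0).round(1),cv2.minAreaRect(q[:,:2].astype(np.float32)))
    P=W.reshape(-1,3); 
    for n,(a,b),z0 in(("round",(528,83),100),("sq",(538,-30),100),("cube",(596,-23),33),("ring",(584,82),9)):
        m=(np.hypot(P[:,0]-a,P[:,1]-b)<35)&(P[:,2]>z0)&(P[:,2]<z0+18); print(c,n,P[m].mean(0).round(1))
    hsv=cv2.cvtColor(p,cv2.COLOR_RGB2HSV)
    if c=="top":  # tray: bright pale, near z<16
        m=(W[...,2]<18)&(W[...,2]>-3)&(hsv[...,2]>120)&(abs(W[...,0]-557)<140)&(abs(W[...,1]-30)<160)
        q=W[m]; print('tray',cv2.minAreaRect(q[:,:2].astype(np.float32)))
go(528,83,210,6)
E
```

```text
top side_mat 9159 [497.4 322.9   3.7] [498.3 322.8   3.7] ((499.77703857421875, 323.8519287109375), (222.79429626464844, 124.26485443115234), 6.854257106781006)
top dock 3287 [ 462.4 -297.2    9.8] [ 462.4 -297.1    9.2] ((462.24676513671875, -298.57696533203125), (87.3765869140625, 105.90257263183594), 19.90980339050293)
top round [528.1  83.2 112.2]
top sq [538.  -29.4 112.2]
top cube [596.  -23.1  40.6]
top ring [585.5  83.4  13.7]
tray ((573.2922973632812, 31.243133544921875), (179.29803466796875, 269.619873046875), 6.129736423492432)
scene side_mat 3840 [513.  323.5   3.6] [508.8 323.1   3.6] ((497.3693542480469, 320.8563537597656), (230.1480712890625, 121.2577133178711), 6.89065408706665)
scene dock 916 [ 466.9 -297.5    9.7] [ 466.8 -297.     9. ] ((455.4667663574219, -301.76727294921875), (114.04190826416016, 105.23281860351562), 18.92450714111328)
scene round [535.5  84.6 110.2]
scene sq [545.1 -27.6 110.1]
scene cube [597.7 -23.4  39.7]
scene ring [579.7  82.1  14.4]
t 1.4 pos [ 194.9 -567.5  231.3] rot [-180.     -0.     18.95] shift(tool) [ 526.3 -507.    21.3] turn [-0.     0.     0.226] gap 85.3
```

apply_moves:
  rows:
    - [20,-19,1,0,0,0]
    - [35,-34,1,0,0,0]
    - [40,-38,2,0,0,0]
    - [40,-38,2,0,0,0]
    - [40,-38,2,0,0,0]
  fingers: 85
  grip_force: 50

```text
time: 2.02
tool_pos: [306.7, -351.2, 223.4]
tcp_rot: [180.0, -0.0, 18.9]
ft_force: [0.1, -0.8, 0.4]
finger_gap: 84.9
grip_force: 0.0
```

apply_moves:
  rows:
    - [40,-38,2,0,0,0]
    - [40,-38,2,0,0,0]
    - [40,-38,2,0,0,0]
    - [40,-38,2,0,0,0]
    - [40,-38,2,0,0,0]

```text
time: 2.65
tool_pos: [434.3, -106.4, 213.6]
tcp_rot: [180.0, -0.1, 18.9]
ft_force: [1.0, -0.1, -0.2]
finger_gap: 84.8
grip_force: 0.0
```

apply_moves:
  rows:
    - [40,-38,2,0,0,0]
    - [40,-38,2,0,0,0]
    - [40,-38,2,0,0,0]
    - [30,-36,0,0,0,0.113]
    - [0,0,0,0,0,0.113]

```text
time: 3.28
tool_pos: [527.3, 85.7, 207.1]
tcp_rot: [-180.0, 0.0, 6.0]
ft_force: [-0.3, -0.8, -0.0]
finger_gap: 84.9
grip_force: 0.0
```

Run:
```python
from h import *
go(528,83,210,6); print(sense()["joint_pos"].round(1))
p,W,_=cloud("wrist"); save(p,'w1.png')
P=W.reshape(-1,3)
for n,(a,b),z0 in(("round",(528,83),100),("sq",(538,-30),100),("cube",(596,-23),33),("ring",(584,82),9)):
    m=(np.hypot(P[:,0]-a,P[:,1]-b)<40)&(P[:,2]>z0)&(P[:,2]<z0+18); 
    if m.sum()>50: print(n,P[m].mean(0).round(1),cv2.minAreaRect(P[m][:,:2].astype(np.float32)))
```

```text
t 3.27 pos [527.3  85.7 207.1] rot [-179.95    0.      6.02] shift(tool) [ 0.4  2.8 -2.9] turn [-0.001  0.     0.   ] gap 84.9
[ 3.7 -2.  97.6  0.  84.4 87.7]
round [530.2  81.1 110.8] ((528.396240234375, 80.93254089355469), (49.19539260864258, 48.96596145629883), 74.16620635986328)
sq [540.  -29.9 110.5] ((538.201904296875, -31.967748641967773), (49.83053970336914, 50.525691986083984), 7.807389259338379)
cube [593.8 -25.3  39.6] ((586.8953857421875, -27.09912109375), (52.844444274902344, 50.4959602355957), 6.114774703979492)
ring [582.7  80.6  13.2] ((576.135498046875, 80.41578674316406), (57.827964782714844, 38.820491790771484), 0.8657557964324951)
```

apply_moves:
  rows:
    - [0.6,4.3,20,0,0,0]
    - [0,0,30,0,0,0]
    - [0,0,25,0,0,0]
    - [0,0,15,0,0,0]
    - [0,0,0,0,0,0]

```text
time: 3.95
tool_pos: [526.5, 77.7, 115.5]
tcp_rot: [-180.0, 0.2, 6.0]
ft_force: [-0.2, 0.4, -0.8]
finger_gap: 85.1
grip_force: 0.0
```

apply_moves:
  rows:
    - [0,0,15,0,0,0]
    - [0,0,15,0,0,0]
    - [0,0,13,0,0,0]
    - [0,0,8,0,0,0]
    - [0,0,0,0,0,0]

```text
time: 4.58
tool_pos: [527.2, 78.4, 65.3]
tcp_rot: [-180.0, 0.1, 6.0]
ft_force: [0.3, -0.6, -0.1]
finger_gap: 84.9
grip_force: 0.0
```

apply_moves:
  rows:
    - [0,0,0,0,0,0]
    - [0,0,0,0,0,0]
    - [0,0,0,0,0,0]
    - [0,0,0,0,0,0]
    - [0,0,0,0,0,0]
  fingers: 40
  grip_force: 40

```text
time: 5.2
tool_pos: [528.4, 78.6, 67.1]
tcp_rot: [-180.0, -0.1, 6.0]
ft_force: [0.8, 2.5, 5.6]
finger_gap: 49.2
grip_force: 40.8
```

apply_moves:
  rows:
    - [0,0,-5,0,0,0]
    - [0,0,-12,0,0,0]
    - [0,0,-18,0,0,0]
    - [0,0,-15,0,0,0]
    - [1,-6,-10,0,0,0]

```text
time: 5.82
tool_pos: [529.0, 84.4, 128.2]
tcp_rot: [180.0, -0.1, 6.0]
ft_force: [0.3, -0.6, -2.9]
finger_gap: 49.4
grip_force: 41.3
```

apply_moves:
  rows:
    - [3,-15,0,0,0,0]
    - [5,-25,0,0,0,0]
    - [6,-32,0,0,0,0]
    - [6,-34,0,0,0,0]
    - [6,-34,0,0,0,0]

```text
time: 6.45
tool_pos: [538.7, 228.4, 125.4]
tcp_rot: [-180.0, 0.1, 6.0]
ft_force: [1.1, 0.4, -2.6]
finger_gap: 49.4
grip_force: 41.4
```

apply_moves:
  rows:
    - [6,-34,0,0,0,0]
    - [6,-30,0,0,0,0]
    - [5,-22,0,0,0,0]
    - [2,-11,0,0,0,0]
    - [1,-4,0,0,0,0]

```text
time: 7.08
tool_pos: [548.1, 329.6, 125.6]
tcp_rot: [180.0, 0.1, 6.1]
ft_force: [0.5, -0.4, -3.5]
finger_gap: 49.5
grip_force: 41.4
```

apply_moves:
  rows:
    - [0,0,8,0,0,0]
    - [0,0,15,0,0,0]
    - [0,0,15,0,0,0]
    - [0,0,10,0,0,0]
    - [0,0,4,0,0,0]

```text
time: 7.7
tool_pos: [548.1, 328.4, 72.8]
tcp_rot: [180.0, 0.1, 6.0]
ft_force: [0.5, 0.7, -2.5]
finger_gap: 49.1
grip_force: 41.4
```

apply_moves:
  rows:
    - [0,0,0,0,0,0]
    - [0,0,0,0,0,0]
    - [0,0,0,0,0,0]
    - [0,0,0,0,0,0]
    - [0,0,0,0,0,0]

```text
time: 8.32
tool_pos: [548.8, 329.0, 74.5]
tcp_rot: [-180.0, -0.0, 6.0]
ft_force: [-0.2, 0.1, -2.7]
finger_gap: 49.4
grip_force: 41.4
```

Run:
```python
from h import *
go(549,329,63,6); print([sense()["ft_force"].round(1)])
for c in ("scene","top"):
    p,W,_=cloud(c)
    print(c,[(np.round(r["xyz"]).tolist(),round(r["confidence"],2)) for r in models.place_of("round_case",c)[:4]])
save(p,'t2.png')
P=W.reshape(-1,3); m=(P[:,1]>260)&(P[:,1]<390)&(abs(P[:,0]-549)<50); print(np.percentile(P[m][:,2],[50,95,99]))
```

```text
t 8.32 pos [548.8 329.   74.5] rot [-1.7999e+02 -1.0000e-02  6.0100e+00] shift(tool) [ 0.2 -0.  11.5] turn [-0. -0.  0.] gap 49.4
[array([-0.2,  0.1, -2.7])]
scene [([404.0, -40.0, -1.0], 0.9), ([407.0, 37.0, -3.0], 0.72), ([405.0, 124.0, 3.0], 0.7), ([549.0, 332.0, 15.0], 0.65)]
top [([404.0, -49.0, 6.0], 0.95), ([404.0, 126.0, 1.0], 0.94), ([402.0, 33.0, 1.0], 0.9), ([551.0, 329.0, 16.0], 0.73)]
[183.85926655 443.44717542 461.23581775]
```

apply_moves:
  rows:
    - [0,0,4,0,0,0]
    - [0,0,4,0,0,0]
    - [0,0,2,0,0,0]
    - [0,0,0,0,0,0]
    - [0,0,0,0,0,0]

```text
time: 9.15
tool_pos: [548.8, 328.9, 64.4]
tcp_rot: [-180.0, -0.0, 6.0]
ft_force: [-0.2, -0.4, -2.1]
finger_gap: 49.5
grip_force: 41.4
```

apply_moves:
  rows:
    - [0,0,0.7,0,0,0]
    - [0,0,0,0,0,0]
    - [0,0,0.7,0,0,0]
    - [0,0,0,0,0,0]
    - [0,0,0,0,0,0]

```text
time: 9.78
tool_pos: [548.9, 329.0, 63.2]
tcp_rot: [-180.0, -0.0, 6.0]
ft_force: [-0.5, 0.1, -0.9]
finger_gap: 49.4
grip_force: 41.3
```

apply_moves:
  rows:
    - [0,0,0.5,0,0,0]
    - [0,0,0.3,0,0,0]
    - [0,0,0,0,0,0]
    - [0,0,0,0,0,0]
    - [0,0,0,0,0,0]

```text
time: 10.4
tool_pos: [549.3, 329.1, 63.1]
tcp_rot: [-180.0, -0.1, 6.0]
ft_force: [-0.2, -0.8, 6.4]
finger_gap: 49.0
grip_force: 41.0
```

apply_moves:
  rows:
    - [0,0,0,0,0,0]
    - [0,0,0,0,0,0]
    - [0,0,0,0,0,0]
    - [0,0,0,0,0,0]
    - [0,0,0,0,0,0]
  fingers: 85

```text
time: 11.02
tool_pos: [548.7, 328.9, 62.0]
tcp_rot: [180.0, 0.0, 6.0]
ft_force: [0.2, 0.5, -0.0]
finger_gap: 85.0
grip_force: 0.0
```

apply_moves:
  rows:
    - [0,0,-15,0,0,0]
    - [0,0,-30,0,0,0]
    - [0,0,-40,0,0,0]
    - [0,0,-35,0,0,0]
    - [0,0,-20,0,0,0]

```text
time: 11.65
tool_pos: [549.8, 329.4, 205.9]
tcp_rot: [-179.9, -0.2, 6.0]
ft_force: [0.0, -0.6, -0.3]
finger_gap: 84.9
grip_force: 0.0
```

Run:
```python
from h import *
go(538.2,-31,200,7.9)
p,W,_=cloud("wrist"); save(p,'w3.png')
P=W.reshape(-1,3); m=(np.hypot(P[:,0]-549,P[:,1]-329)<40)&(abs(P[:,2]-107)<12); print(P[m].mean(0),cv2.minAreaRect(P[m][:,:2].astype(np.float32)))
p,W,_=cloud("top"); P=W.reshape(-1,3)
for z in(5,):
  m=(abs(P[:,0]-527)<45)&(abs(P[:,1]-82)<45)&(P[:,2]>-5)&(P[:,2]<20)
  v=cv2.cvtColor(p,cv2.COLOR_RGB2GRAY).ravel()
  q=P[m&(v<70)]; print('pad',q.mean(0),np.median(q,0),cv2.minEnclosingCircle(q[:,:2].astype(np.float32)))
```

```text
t 11.65 pos [549.8 329.4 205.9] rot [-179.91   -0.23    6.  ] shift(tool) [-49.3 357.3   5.2] turn [-0.001 -0.004 -0.033] gap 84.9
[550.79452564 330.77029627 106.80565603] ((548.9866333007812, 330.6620178222656), (48.842247009277344, 49.140960693359375), 77.36576080322266)
pad [527.14272861  81.35245593   7.39645323] [527.14154882  81.54017471   7.4342869 ] ((527.1246948242188, 81.45930480957031), 32.876224517822266)
```

apply_moves:
  rows:
    - [-3,20,0,0,0,0]
    - [-5,40,0,0,0,0]
    - [-7,50,0,0,0,0]
    - [-7,50,0,0,0,0]
    - [-7,50,0,0,0,0]

```text
time: 12.38
tool_pos: [540.1, 114.4, 199.7]
tcp_rot: [180.0, 0.2, 6.0]
ft_force: [1.1, -0.5, -0.6]
finger_gap: 85.2
grip_force: 0.0
```

apply_moves:
  rows:
    - [-7,50,0,0,0,0]
    - [-7,45,0,0,0,0]
    - [-4,35,0,0,0,0]
    - [-2,17,0,0,0,-0.033]
    - [0,0,0,0,0,0]

```text
time: 13.0
tool_pos: [535.8, -32.9, 200.0]
tcp_rot: [-180.0, 0.2, 7.7]
ft_force: [0.4, 0.2, -0.4]
finger_gap: 84.9
grip_force: 0.0
```

Run:
```python
from h import *
go(538.2,-31,66,7.9)
p,W,_=cloud("wrist")
P=W.reshape(-1,3); m=(np.hypot(P[:,0]-538,P[:,1]+31)<40)&(abs(P[:,2]-112)<12); print(P[m].mean(0),cv2.minAreaRect(P[m][:,:2].astype(np.float32)))
```

```text
t 13.0 pos [535.8 -32.9 200. ] rot [-179.96    0.19    7.73] shift(tool) [  3.1  -1.5 134. ] turn [-0.001  0.003 -0.003] gap 84.9
[540.13538443 -32.2938812  110.87260563] ((538.0696411132812, -32.56562042236328), (50.05413818359375, 50.284385681152344), 7.9112653732299805)
```

apply_moves:
  rows:
    - [2,0,20,0,0,0]
    - [0,0,30,0,0,0]
    - [0,0,25,0,0,0]
    - [0,0,12,0,0,0]
    - [0,0,0,0,0,0]

```text
time: 13.68
tool_pos: [538.2, -30.3, 113.4]
tcp_rot: [-180.0, 0.2, 7.9]
ft_force: [0.0, -0.4, 0.9]
finger_gap: 85.0
grip_force: 0.0
```

apply_moves:
  rows:
    - [0,0,15,0,0,0]
    - [0,0,15,0,0,0]
    - [0,0,10,0,0,0]
    - [0,0,6,0,0,0]
    - [0,0,0,0,0,0]

```text
time: 14.3
tool_pos: [539.0, -31.0, 68.5]
tcp_rot: [-180.0, 0.1, 7.9]
ft_force: [-0.2, 0.4, 1.2]
finger_gap: 85.4
grip_force: 0.0
```

apply_moves:
  rows:
    - [0,0,0,0,0,0]
    - [0,0,0,0,0,0]
    - [0,0,0,0,0,0]
    - [0,0,0,0,0,0]
    - [0,0,0,0,0,0]
  fingers: 40
  grip_force: 40

```text
time: 14.92
tool_pos: [539.9, -31.1, 69.8]
tcp_rot: [180.0, -0.1, 7.9]
ft_force: [0.4, -0.7, 6.0]
finger_gap: 50.1
grip_force: 42.7
```

Run:
```python
from h import *
go(450,317,66,7)
```

```text
t 14.93 pos [539.9 -31.1  69.8] rot [ 1.7998e+02 -7.0000e-02  7.8900e+00] shift(tool) [ -41.2 -357.2    3.6] turn [ 0.    -0.001  0.016] gap 50.1
```

apply_moves:
  rows:
    - [0,0,-5,0,0,0]
    - [0,0,-12,0,0,0]
    - [0,0,-18,0,0,0]
    - [0,0,-15,0,0,0]
    - [0,-8,-10,0,0,0]

```text
time: 15.55
tool_pos: [539.0, -23.2, 131.0]
tcp_rot: [180.0, -0.1, 7.9]
ft_force: [0.0, 0.5, -3.9]
finger_gap: 49.5
grip_force: 42.0
```

apply_moves:
  rows:
    - [0,-18,0,0,0,0]
    - [0,-28,0,0,0,0]
    - [0,-36,0,0,0,0]
    - [0,-40,0,0,0,0]
    - [0,-40,0,0,0,0]

```text
time: 16.18
tool_pos: [514.6, 139.7, 128.3]
tcp_rot: [-180.0, 0.1, 7.9]
ft_force: [0.9, -0.0, -2.2]
finger_gap: 49.6
grip_force: 42.1
```

apply_moves:
  rows:
    - [-4,-40,0,0,0,0]
    - [-8,-40,0,0,0,0]
    - [-9,-38,0,0,0,0]
    - [-9,-30,0,0,0,0]
    - [-8,-22,0,0,0,0]

```text
time: 16.8
tool_pos: [452.8, 302.6, 128.2]
tcp_rot: [180.0, 0.1, 8.0]
ft_force: [-0.4, -0.4, -3.1]
finger_gap: 49.5
grip_force: 42.2
```

apply_moves:
  rows:
    - [-3,-12,0,0,0,0.016]
    - [0,-5,3,0,0,0]
    - [0,0,10,0,0,0]
    - [0,0,15,0,0,0]
    - [0,0,12,0,0,0]

```text
time: 17.42
tool_pos: [449.2, 316.1, 87.2]
tcp_rot: [180.0, 0.1, 6.9]
ft_force: [-0.4, -0.3, -2.9]
finger_gap: 49.8
grip_force: 42.3
```

apply_moves:
  rows:
    - [0,0,8,0,0,0]
    - [0,0,5,0,0,0]
    - [0,0,0,0,0,0]
    - [0,0,0,0,0,0]
    - [0,0,0,0,0,0]

```text
time: 18.05
tool_pos: [450.1, 317.2, 76.7]
tcp_rot: [-180.0, -0.1, 7.0]
ft_force: [-0.4, 0.2, -2.8]
finger_gap: 49.6
grip_force: 42.3
```

Run:
```python
from h import *
go(450,317,66,7)
```

```text
t 18.05 pos [450.1 317.2  76.7] rot [-1.7998e+02 -5.0000e-02  6.9800e+00] shift(tool) [-0.2  0.2 10.7] turn [-0.    -0.001 -0.   ] gap 49.6
```

apply_moves:
  rows:
    - [0,0,4,0,0,0]
    - [0,0,3,0,0,0]
    - [0,0,2,0,0,0]
    - [0,0,0,0,0,0]
    - [0,0,0,0,0,0]

```text
time: 18.68
tool_pos: [449.8, 317.0, 67.1]
tcp_rot: [-180.0, -0.0, 7.0]
ft_force: [0.0, -0.0, -2.9]
finger_gap: 49.9
grip_force: 42.3
```

apply_moves:
  rows:
    - [0,0,0.6,0,0,0]
    - [0,0,0,0,0,0]
    - [0,0,0.6,0,0,0]
    - [0,0,0,0,0,0]
    - [0,0,0,0,0,0]

```text
time: 19.3
tool_pos: [449.8, 317.0, 65.9]
tcp_rot: [-180.0, -0.0, 7.0]
ft_force: [-0.3, -0.2, -3.4]
finger_gap: 49.7
grip_force: 42.3
```

apply_moves:
  rows:
    - [0,0,0.6,0,0,0]
    - [0,0,0,0,0,0]
    - [0,0,0.3,0,0,0]
    - [0,0,0,0,0,0]
    - [0,0,0,0,0,0]

```text
time: 19.92
tool_pos: [449.9, 317.1, 65.8]
tcp_rot: [-180.0, -0.0, 7.0]
ft_force: [-4.3, -4.0, 6.3]
finger_gap: 49.7
grip_force: 43.3
```

Contact. Release, rise and check.

apply_moves:
  rows:
    - [0,0,0,0,0,0]
    - [0,0,0,0,0,0]
    - [0,0,0,0,0,0]
    - [0,0,0,0,0,0]
    - [0,0,0,0,0,0]
  fingers: 85

```text
time: 20.55
tool_pos: [449.7, 317.0, 64.9]
tcp_rot: [180.0, 0.0, 7.0]
ft_force: [-0.6, -0.6, 0.5]
finger_gap: 85.1
grip_force: 0.0
```

apply_moves:
  rows:
    - [0,0,-15,0,0,0]
    - [0,0,-30,0,0,0]
    - [0,0,-40,0,0,0]
    - [0,0,-30,0,0,0]
    - [0,0,-20,0,0,0]

```text
time: 21.18
tool_pos: [450.5, 317.4, 203.0]
tcp_rot: [-179.9, -0.2, 7.0]
ft_force: [-0.7, -0.3, 0.5]
finger_gap: 85.3
grip_force: 0.0
```

Run:
```python
from h import *
p,W,_=cloud("wrist"); P=W.reshape(-1,3)
for a,b in((549,330),(450,317)):
    m=(np.hypot(P[:,0]-a,P[:,1]-b)<40)&(abs(P[:,2]-107)<12)
    if m.sum()>50: print(P[m].mean(0),cv2.minAreaRect(P[m][:,:2].astype(np.float32)))
p,W,_=cloud("top"); save(p,'t4.png'); P=W.reshape(-1,3)
v=cv2.cvtColor(p,cv2.COLOR_RGB2GRAY).ravel()
m=(abs(P[:,0]-538)<40)&(abs(P[:,1]+29)<45)&(P[:,2]>-5)&(P[:,2]<20)&(v<70); q=P[m]
print('sqpad',q.mean(0),cv2.minAreaRect(q[:,:2].astype(np.float32)))
m=(np.hypot(P[:,0]-597,P[:,1]+24)<45)&(P[:,2]>32)&(P[:,2]<50); print('cube',P[m].mean(0),cv2.minAreaRect(P[m][:,:2].astype(np.float32)))
m=(P[:,0]>430)&(P[:,0]<490)&(abs(P[:,1]+297)<50)&(v<60)&(abs(P[:,2])<15); print('pocket',P[m].mean(0),cv2.minAreaRect(P[m][:,:2].astype(np.float32)))
go(594,-24,180,96)
```

```text
[548.88518878 330.64349079 107.12419808] ((548.647705078125, 330.6122131347656), (49.23930358886719, 49.167449951171875), 7.179930686950684)
[450.81189053 316.02447569 106.77502655] ((448.6553039550781, 315.7831726074219), (49.64629364013672, 50.14815139770508), 7.243337154388428)
sqpad [538.99332289 -27.74797663   7.43078831] ((543.0421752929688, -27.494754791259766), (73.62411499023438, 66.58341217041016), 6.100390434265137)
cube [595.93354499 -23.1268726   40.46168454] ((596.3353271484375, -23.172836303710938), (34.53970718383789, 49.910888671875), 6.003739356994629)
pocket [ 461.31337956 -298.12504511    6.06837946] ((458.4849853515625, -288.8134765625), (47.895355224609375, 86.79153442382812), 19.71784210205078)
t 21.27 pos [451.2 317.8 203.4] rot [-179.88   -0.27    6.98] shift(tool) [100.1 356.7  23.1] turn [ 0.002 -0.005 -1.554] gap 85.0
```

View pics/t4.png

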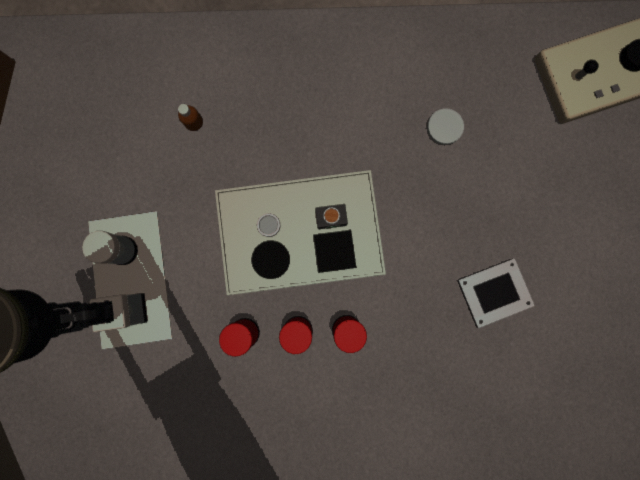

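The top view shows both cases standing on the mat at (103,247) and (122,310). Both pads are empty, at (270,259) and (334,251), and the cube is untouched at (331,216).

apply_moves:
  rows:
    - [0,20,0,0,0,0]
    - [8,40,0,0,0,0]
    - [14,50,0,0,0,0]
    - [14,50,0,0,0,0]
    - [14,50,0,0,0,0]

```text
time: 21.9
tool_pos: [524.0, 111.9, 198.0]
tcp_rot: [180.0, 0.2, 7.0]
ft_force: [0.5, 0.9, 0.1]
finger_gap: 85.2
grip_force: 0.0
```

apply_moves:
  rows:
    - [14,50,0,0,0,0]
    - [14,45,0,0,0,0]
    - [14,32,0,0,0,0]
    - [8,16,0,0,0,0]
    - [0,4,0,0,0,-0.1]

```text
time: 22.52
tool_pos: [591.8, -26.4, 198.4]
tcp_rot: [-180.0, 0.1, 12.7]
ft_force: [-0.3, 0.2, 0.1]
finger_gap: 85.1
grip_force: 0.0
```

apply_moves:
  rows:
    - [0,0,0,0,0,-0.16]
    - [0,0,0,0,0,-0.16]
    - [0,0,0,0,0,-0.16]
    - [0,0,0,0,0,-0.16]
    - [0,0,0,0,0,-0.16]

```text
time: 23.15
tool_pos: [591.4, -24.7, 198.8]
tcp_rot: [-179.9, 0.0, 58.9]
ft_force: [-0.1, -0.0, 0.4]
finger_gap: 85.1
grip_force: 0.0
```

apply_moves:
  rows:
    - [0,0,0,0,0,-0.16]
    - [0,0,0,0,0,-0.16]
    - [0,0,0,0,0,-0.16]
    - [0,0,0,0,0,-0.16]
    - [0,0,0,0,0,-0.014]

```text
time: 23.78
tool_pos: [591.6, -24.8, 199.0]
tcp_rot: [-179.9, -0.0, 96.0]
ft_force: [-0.1, 0.2, 0.1]
finger_gap: 85.2
grip_force: 0.0
```

Run:
```python
from h import *
p,W,_=cloud("wrist"); save(p,'w5.png'); P=W.reshape(-1,3)
m=(np.hypot(P[:,0]-597,P[:,1]+24)<45)&(P[:,2]>32)&(P[:,2]<50); print('cube',P[m].mean(0),cv2.minAreaRect(P[m][:,:2].astype(np.float32)))
go(596,-24,180,96)
```

```text
cube [595.91162902 -24.94647183  39.51897176] ((595.775146484375, -26.067710876464844), (34.5714225769043, 49.4888801574707), 6.030300140380859)
t 23.82 pos [591.7 -24.9 199.1] rot [-1.7991e+02 -3.0000e-02  9.5940e+01] shift(tool) [ 0.4  4.4 19.1] turn [-0.002 -0.    -0.001] gap 85.1
```

apply_moves:
  rows:
    - [0.6,4.3,25,0,0,0]
    - [0,0,35,0,0,0]
    - [0,0,30,0,0,0]
    - [0,0,20,0,0,0]
    - [0,0,10,0,0,0]
  fingers: 65

```text
time: 24.45
tool_pos: [595.9, -24.0, 78.7]
tcp_rot: [-179.9, -0.0, 95.9]
ft_force: [-0.3, 0.4, 0.2]
finger_gap: 64.7
grip_force: 0.0
```

apply_moves:
  rows:
    - [0,0,20,0,0,0]
    - [0,0,18,0,0,0]
    - [0,0,14,0,0,0]
    - [0,0,8,0,0,0]
    - [0,0,2,0,0,0]

```text
time: 25.08
tool_pos: [596.3, -24.1, 17.4]
tcp_rot: [-180.0, -0.0, 96.0]
ft_force: [-0.0, -0.4, -0.2]
finger_gap: 65.1
grip_force: 0.0
```

Run:
```python
from h import *
p,W,_=cloud("wrist"); save(p,'w6.png')
go(596,-24,16,96)
```

```text
t 25.12 pos [596.6 -24.2  17.7] rot [-179.99   -0.     96.01] shift(tool) [ 0.2 -0.5  1.7] turn [-0. -0.  0.] gap 64.8
```

View pics/w6.png

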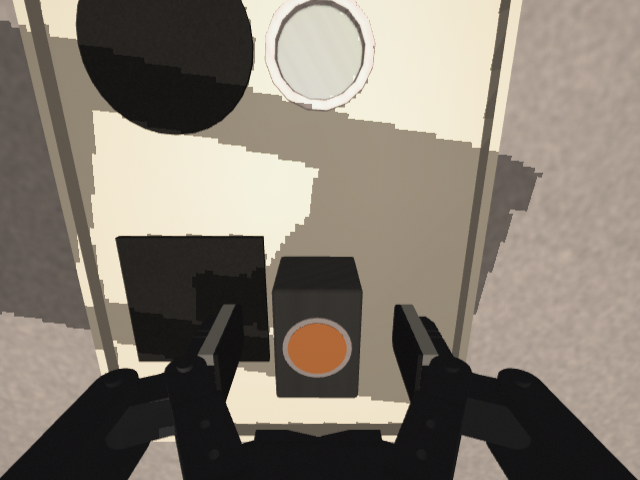

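The cube (317,345) sits centred between the pads, which are at (218,330) and (412,330). Closing.

apply_moves:
  rows:
    - [0,0,1,0,0,0]
    - [0,0,0,0,0,0]
    - [0,0,0,0,0,0]
    - [0,0,0,0,0,0]
    - [0,0,0,0,0,0]
  fingers: 25
  grip_force: 40

```text
time: 25.75
tool_pos: [597.2, -24.2, 17.7]
tcp_rot: [179.9, 0.0, 96.0]
ft_force: [-0.9, -0.3, 6.0]
finger_gap: 32.9
grip_force: 41.8
```

apply_moves:
  rows:
    - [0,0,-4,0,0,0]
    - [0,0,-12,0,0,0]
    - [0,0,-22,0,0,0]
    - [0,0,-25,0,0,0]
    - [0,0,-20,0,0,0]

```text
time: 26.38
tool_pos: [596.9, -24.2, 101.7]
tcp_rot: [179.9, 0.0, 96.0]
ft_force: [0.2, 0.4, -1.3]
finger_gap: 33.2
grip_force: 41.1
```

apply_moves:
  rows:
    - [0,0,-5,0,0,0]
    - [0,0,0,0,0,0]
    - [0,0,0,0,0,-0.08]
    - [0,0,0,0,0,-0.1]
    - [0,0,0,0,0,-0.06]

```text
time: 27.0
tool_pos: [595.5, -24.0, 103.2]
tcp_rot: [-179.9, -0.1, 109.9]
ft_force: [-0.5, -1.1, -1.5]
finger_gap: 33.1
grip_force: 41.0
```

Run:
```python
from h import *
go(461.8,-297.8,100,109.8); print(sense()["joint_pos"].round(1))
```

```text
t 27.0 pos [595.5 -24.  103.2] rot [-1.7986e+02 -7.0000e-02  1.0991e+02] shift(tool) [-211.9 -219.     3.5] turn [-0.002 -0.001  0.002] gap 33.1
[ -7.2  12.4  93.5   0.   74.3 -27.2]
```

apply_moves:
  rows:
    - [-8,-8,0,0,0,0]
    - [-16,-17,0,0,0,0]
    - [-24,-25,0,0,0,0]
    - [-29,-30,0,0,0,0]
    - [-30,-31,0,0,0,0]

```text
time: 27.62
tool_pos: [526.8, -163.7, 104.2]
tcp_rot: [-179.9, -0.0, 109.7]
ft_force: [0.5, -0.4, -1.4]
finger_gap: 33.5
grip_force: 41.0
```

apply_moves:
  rows:
    - [-30,-31,0,0,0,0]
    - [-30,-31,0,0,0,0]
    - [-24,-25,0,0,0,0]
    - [-14,-15,0,0,0,0]
    - [-7,-6,0,0,0,0]

```text
time: 28.25
tool_pos: [461.4, -298.4, 104.6]
tcp_rot: [-180.0, -0.0, 109.7]
ft_force: [0.4, -0.1, -1.5]
finger_gap: 33.4
grip_force: 41.0
```

apply_moves:
  rows:
    - [0,0,8,0,0,0]
    - [0,0,14,0,0,0]
    - [0,0,10,0,0,0]
    - [0,0,4,0,0,0]
    - [0,0,0,0,0,0]

```text
time: 28.88
tool_pos: [462.1, -297.2, 68.4]
tcp_rot: [-180.0, -0.0, 109.8]
ft_force: [-0.1, 0.2, -0.2]
finger_gap: 33.5
grip_force: 41.1
```

Run:
```python
from h import *
p,W,_=cloud("wrist"); save(p,'w7.png'); P=W.reshape(-1,3)
v=cv2.cvtColor(p,cv2.COLOR_RGB2GRAY).ravel()
go(461.8,-297.8,20,109.8)
a=np.deg2rad(19.8); L=(P[:,:2]-[461.8,-297.8])@np.array([[np.cos(a),-np.sin(a)],[np.sin(a),np.cos(a)]])
for nm,zz in(('rim',11),('floor',6)):
    m=(abs(L[:,0])<55)&(abs(L[:,1])<65)&(abs(P[:,2]-zz)<2.5)&((v>90) if nm=='rim' else (v<60))
    print(nm,m.sum(),np.percentile(L[m],[0.5,99.5],axis=0).round(1).tolist(),np.median(P[m][:,2]))
m=(abs(L[:,0])<30)&(abs(L[:,1])<40)&(P[:,2]>78)&(P[:,2]<100);print('x',m.sum())
```

```text
t 28.93 pos [ 462.3 -297.5   69. ] rot [-180.     -0.    109.79] shift(tool) [-0.1 -0.6 49. ] turn [-0. -0. -0.] gap 33.1
rim 9641 [[-43.0, -28.4], [41.6, 48.1]] 10.320078752376405
floor 3211 [[-25.0, -0.4], [23.5, 28.7]] 5.323172173120625
x 12541
```

View pics/w7.png

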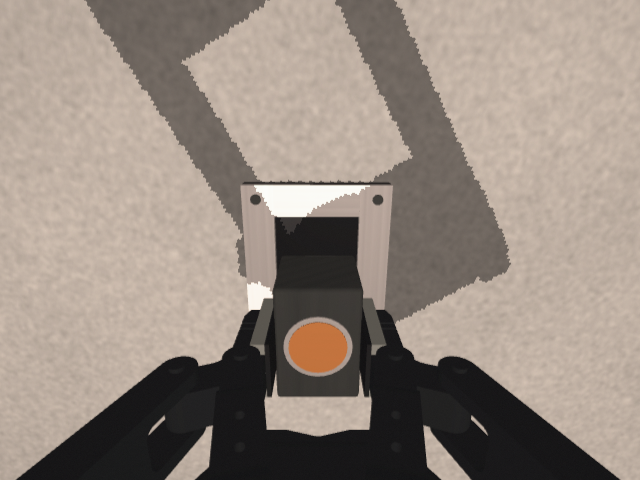

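Seen from the wrist, the cube (318,347) hangs in line with the pocket (317,237), about 1.5 mm off along the long side. Lowering.

apply_moves:
  rows:
    - [-1.5,0,8,0,0,0]
    - [0,0,14,0,0,0]
    - [0,0,12,0,0,0]
    - [0,0,8,0,0,0]
    - [0,0,4,0,0,0]

```text
time: 29.55
tool_pos: [462.2, -298.8, 22.0]
tcp_rot: [-180.0, -0.1, 109.8]
ft_force: [-0.1, 0.0, -1.7]
finger_gap: 33.2
grip_force: 41.1
```

apply_moves:
  rows:
    - [0,0,0,0,0,0]
    - [0,0,0.8,0,0,0]
    - [0,0,0,0,0,0]
    - [0,0,0.8,0,0,0]
    - [0,0,0,0,0,0]

```text
time: 30.18
tool_pos: [462.7, -299.1, 21.4]
tcp_rot: [180.0, 0.0, 109.8]
ft_force: [-0.2, 0.3, -1.9]
finger_gap: 33.1
grip_force: 41.1
```

apply_moves:
  rows:
    - [0,0,0.8,0,0,0]
    - [0,0,0,0,0,0]
    - [0,0,0.6,0,0,0]
    - [0,0,0,0,0,0]
    - [0,0,0,0,0,0]

```text
time: 30.8
tool_pos: [462.7, -299.1, 20.0]
tcp_rot: [-180.0, -0.0, 109.8]
ft_force: [-0.6, 0.2, -1.3]
finger_gap: 33.4
grip_force: 41.1
```

apply_moves:
  rows:
    - [0,0,0.5,0,0,0]
    - [0,0,0,0,0,0]
    - [0,0,0.4,0,0,0]
    - [0,0,0,0,0,0]
    - [0,0,0,0,0,0]

```text
time: 31.42
tool_pos: [462.8, -299.2, 19.7]
tcp_rot: [180.0, 0.0, 109.8]
ft_force: [-3.4, 1.6, 7.2]
finger_gap: 33.1
grip_force: 42.1
```

apply_moves:
  rows:
    - [0,0,0,0,0,0]
    - [0,0,0,0,0,0]
    - [0,0,0,0,0,0]
    - [0,0,0,0,0,0]
    - [0,0,0,0,0,0]
  fingers: 65

```text
time: 32.05
tool_pos: [462.7, -299.1, 19.0]
tcp_rot: [-180.0, -0.0, 109.8]
ft_force: [-0.6, 0.4, 0.3]
finger_gap: 64.9
grip_force: 0.0
```

apply_moves:
  rows:
    - [0,0,-15,0,0,0]
    - [0,0,-35,0,0,0]
    - [0,0,-50,0,0,0]
    - [0,0,-50,0,0,0]
    - [0,0,-35,0,0,0]

```text
time: 32.67
tool_pos: [463.4, -299.7, 208.4]
tcp_rot: [179.9, 0.2, 109.8]
ft_force: [1.1, -0.5, -1.1]
finger_gap: 64.9
grip_force: 0.0
```

Run:
```python
from h import *
for c in("wrist","top"):
    p,W,_=cloud(c); P=W.reshape(-1,3)
    a=np.deg2rad(19.8); L=(P[:,:2]-[461.8,-297.8])@np.array([[np.cos(a),-np.sin(a)],[np.sin(a),np.cos(a)]])
    k=(abs(L[:,0])<55)&(abs(L[:,1])<65)
    m=k&(abs(P[:,2]-42)<6); print(c,'cube',m.sum(),np.median(P[m][:,2]).round(1),cv2.minAreaRect(L[m].astype(np.float32)))
    m=k&(abs(P[:,2]-10.5)<3); print('dock',cv2.minAreaRect(L[m].astype(np.float32)))
    save(p,c+'8.png')
go(450,316,210,7)
```

```text
wrist cube 2088 41.6 ((-0.08497238159179688, -3.47216796875), (33.71991729736328, 49.87024688720703), 0.056625161319971085)
dock ((-0.9018096923828125, -3.2174720764160156), (102.27511596679688, 85.32056427001953), 89.85134887695312)
top cube 675 42.2 ((2.008164405822754, -0.4228096008300781), (34.40113067626953, 50.22393798828125), 1.4890389442443848)
dock ((0.8255043029785156, 0.4092597961425781), (104.40070343017578, 85.63929748535156), 89.88137817382812)
t 32.77 pos [ 465.1 -301.   211.2] rot [179.69   0.5  109.77] shift(tool) [585.7 194.5  -2.8] turn [1.200e-02 1.000e-03 1.794e+00] gap 65.2
```

View pics/wrist8.png

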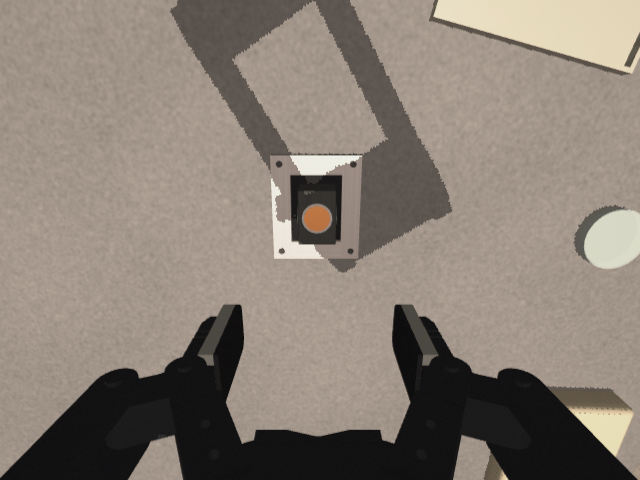

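Wrist view: the cube (317,215) sits in the dock pocket, centred within about 1 mm, with its top at 42 mm. Now for the square case.

apply_moves:
  rows:
    - [20,6,0,0,0,0]
    - [40,13,0,0,0,0]
    - [52,17,0,0,0,0]
    - [52,17,0,0,0,0]
    - [52,17,0,0,0,0]
  fingers: 85

```text
time: 33.4
tool_pos: [453.8, -69.4, 202.6]
tcp_rot: [-179.9, -0.1, 109.8]
ft_force: [0.4, 1.0, 0.2]
finger_gap: 85.2
grip_force: 0.0
```

apply_moves:
  rows:
    - [52,17,0,0,0,0]
    - [52,17,0,0,0,0]
    - [52,17,0,0,0,0]
    - [52,17,0,0,0,0]
    - [52,17,0,0,0,0]

```text
time: 34.02
tool_pos: [445.5, 203.4, 202.7]
tcp_rot: [-179.9, -0.0, 109.8]
ft_force: [0.5, -0.8, 0.2]
finger_gap: 84.8
grip_force: 0.0
```

apply_moves:
  rows:
    - [48,17,0,0,0,0]
    - [36,12,0,0,0,0]
    - [20,8,0,0,0,0]
    - [6,2,0,0,0,0.1]
    - [0,0,0,0,0,0.15]

```text
time: 34.65
tool_pos: [446.1, 318.0, 203.1]
tcp_rot: [-179.9, 0.1, 95.2]
ft_force: [0.1, -0.7, 0.6]
finger_gap: 85.3
grip_force: 0.0
```

apply_moves:
  rows:
    - [0,0,0,0,0,0.16]
    - [0,0,0,0,0,0.16]
    - [0,0,0,0,0,0.16]
    - [0,0,0,0,0,0.16]
    - [0,0,0,0,0,0.16]

```text
time: 35.28
tool_pos: [446.4, 317.1, 203.2]
tcp_rot: [-180.0, 0.1, 49.3]
ft_force: [0.8, 0.1, -0.0]
finger_gap: 85.2
grip_force: 0.0
```

apply_moves:
  rows:
    - [0,0,0,0,0,0.16]
    - [0,0,0,0,0,0.16]
    - [0,0,0,0,0,0.16]
    - [0,0,0,0,0,0.16]
    - [0,0,0,0,0,0.1]

```text
time: 35.9
tool_pos: [446.5, 317.2, 203.3]
tcp_rot: [180.0, 0.1, 6.9]
ft_force: [0.7, 0.2, 0.3]
finger_gap: 85.3
grip_force: 0.0
```

apply_moves:
  rows:
    - [0,0,0,0,0,0]
    - [0,0,0,0,0,0]
    - [0,0,0,0,0,0]
    - [0,0,0,0,0,0]
    - [0,0,0,0,0,0]

```text
time: 36.52
tool_pos: [447.1, 317.9, 204.1]
tcp_rot: [180.0, 0.0, 7.2]
ft_force: [0.9, -0.6, -0.7]
finger_gap: 85.0
grip_force: 0.0
```

Run:
```python
from h import *
p,W,_=cloud("wrist"); P=W.reshape(-1,3)
for a,b in((549,330),(450,317)):
    m=(np.hypot(P[:,0]-a,P[:,1]-b)<40)&(abs(P[:,2]-107)<12)
    if m.sum()>50: print(P[m].mean(0),cv2.minAreaRect(P[m][:,:2].astype(np.float32)))
go(449.5,316.5,66,7)
```

```text
[548.85010551 330.67372547 107.14181195] ((548.50634765625, 330.569091796875), (48.865074157714844, 49.03516387939453), 7.260688304901123)
[450.73923576 316.00303059 106.79401585] ((448.5211486816406, 315.68157958984375), (49.916542053222656, 50.01858901977539), 6.908891677856445)
t 36.58 pos [447.1 318.  204.1] rot [180.    -0.     7.22] shift(tool) [  2.2   1.7 138.1] turn [ 0.    -0.     0.004] gap 84.6
```

apply_moves:
  rows:
    - [2.5,1.2,20,0,0,0]
    - [0,0,30,0,0,0]
    - [0,0,25,0,0,0]
    - [0,0,15,0,0,0]
    - [0,0,0,0,0,0.003]

```text
time: 37.2
tool_pos: [448.6, 316.4, 112.1]
tcp_rot: [179.9, 0.2, 7.0]
ft_force: [0.0, 0.2, -0.1]
finger_gap: 84.6
grip_force: 0.0
```

apply_moves:
  rows:
    - [0,0,15,0,0,0]
    - [0,0,15,0,0,0]
    - [0,0,10,0,0,0]
    - [0,0,8,0,0,0]
    - [0,0,0,0,0,0]

```text
time: 37.83
tool_pos: [449.2, 316.8, 65.3]
tcp_rot: [180.0, 0.1, 7.0]
ft_force: [-0.1, -0.3, 0.9]
finger_gap: 85.3
grip_force: 0.0
```

apply_moves:
  rows:
    - [0,0,0,0,0,0]
    - [0,0,0,0,0,0]
    - [0,0,0,0,0,0]
    - [0,0,0,0,0,0]
    - [0,0,0,0,0,0]
  fingers: 40
  grip_force: 40

```text
time: 38.45
tool_pos: [450.2, 317.3, 66.8]
tcp_rot: [-180.0, -0.1, 7.0]
ft_force: [1.2, -0.7, 4.8]
finger_gap: 49.4
grip_force: 42.6
```

apply_moves:
  rows:
    - [0,0,-5,0,0,0]
    - [0,0,-12,0,0,0]
    - [0,0,-18,0,0,0]
    - [0,0,-18,0,0,0]
    - [0,0,-10,0,0,0]

```text
time: 39.08
tool_pos: [450.6, 317.6, 131.5]
tcp_rot: [-179.9, -0.1, 7.0]
ft_force: [0.9, -0.0, -4.1]
finger_gap: 49.6
grip_force: 42.1
```

Run:
```python
from h import *
go(539.2,-28.2,131,6.1)
```

```text
t 39.08 pos [450.6 317.6 131.5] rot [-1.7993e+02 -1.5000e-01  7.0400e+00] shift(tool) [4.550e+01 3.541e+02 2.000e-01] turn [-0.001 -0.003  0.016] gap 49.6
```

apply_moves:
  rows:
    - [4,10,0,0,0,0]
    - [9,20,0,0,0,0]
    - [11,30,0,0,0,0]
    - [12,38,0,0,0,0]
    - [8,40,0,0,0,0]

```text
time: 39.7
tool_pos: [510.4, 183.7, 128.2]
tcp_rot: [180.0, 0.1, 7.0]
ft_force: [1.2, -0.6, -3.6]
finger_gap: 49.6
grip_force: 42.2
```

apply_moves:
  rows:
    - [2,40,0,0,0,0]
    - [0,40,0,0,0,0]
    - [0,40,0,0,0,0]
    - [0,36,0,0,0,0]
    - [0,30,0,0,0,0]

```text
time: 40.33
tool_pos: [534.4, -1.0, 128.2]
tcp_rot: [180.0, 0.1, 7.0]
ft_force: [0.8, -0.9, -3.3]
finger_gap: 49.8
grip_force: 42.2
```

apply_moves:
  rows:
    - [0,20,0,0,0,0.016]
    - [0,10,0,0,0,0]
    - [0,0,5,0,0,0]
    - [0,0,10,0,0,0]
    - [0,0,10,0,0,0]

```text
time: 40.95
tool_pos: [538.2, -27.7, 103.0]
tcp_rot: [-180.0, 0.0, 6.2]
ft_force: [0.1, 0.6, -3.9]
finger_gap: 49.4
grip_force: 42.2
```

apply_moves:
  rows:
    - [0,0,8,0,0,0]
    - [0,0,5,0,0,0]
    - [0,0,0,0,0,0]
    - [0,0,0,0,0,0]
    - [0,0,0,0,0,0]

```text
time: 41.58
tool_pos: [538.9, -28.7, 91.6]
tcp_rot: [180.0, -0.0, 6.1]
ft_force: [-0.5, -0.2, -3.1]
finger_gap: 49.5
grip_force: 42.2
```

Run:
```python
from h import *
go(540,-28.8,70.5,6.1)
p,W,_=cloud("wrist"); save(p,'w9.png')
```

```text
t 41.58 pos [538.9 -28.7  91.6] rot [ 1.7999e+02 -5.0000e-02  6.1100e+00] shift(tool) [ 1.   0.2 21.1] turn [ 0.    -0.001  0.   ] gap 49.5
```

View pics/w9.png

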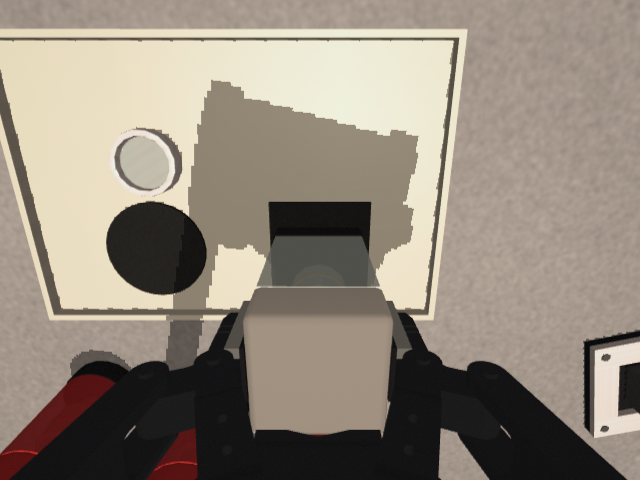

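The square case (318,360) is lined up sideways with the square pad (320,225), and the round pad is clear at (157,248). Lowering.

apply_moves:
  rows:
    - [1,0,6,0,0,0]
    - [0,0,8,0,0,0]
    - [0,0,4,0,0,0]
    - [0,0,2,0,0,0]
    - [0,0,0,0,0,0]

```text
time: 42.25
tool_pos: [539.7, -28.6, 71.1]
tcp_rot: [180.0, -0.0, 6.1]
ft_force: [-0.2, 0.9, -2.6]
finger_gap: 49.6
grip_force: 42.3
```

apply_moves:
  rows:
    - [0,0,0,0,0,0]
    - [0,0,0.6,0,0,0]
    - [0,0,0,0,0,0]
    - [0,0,0.6,0,0,0]
    - [0,0,0,0,0,0]

```text
time: 42.88
tool_pos: [539.9, -28.6, 70.8]
tcp_rot: [180.0, -0.0, 6.1]
ft_force: [-3.0, 0.5, 6.5]
finger_gap: 49.1
grip_force: 43.3
```

apply_moves:
  rows:
    - [0,0,0.6,0,0,0]
    - [0,0,0,0,0,0]
    - [0,0,0,0,0,0]
    - [0,0,0,0,0,0]
    - [0,0,0,0,0,0]

```text
time: 43.5
tool_pos: [540.0, -28.6, 70.8]
tcp_rot: [180.0, -0.0, 6.1]
ft_force: [-6.1, -0.2, 11.0]
finger_gap: 49.6
grip_force: 43.8
```

Contact at 70.8. Release, then go to the round case.

apply_moves:
  rows:
    - [0,0,0,0,0,0]
    - [0,0,0,0,0,0]
    - [0,0,0,0,0,0]
    - [0,0,0,0,0,0]
    - [0,0,0,0,0,0]
  fingers: 85

```text
time: 44.12
tool_pos: [539.5, -28.5, 69.2]
tcp_rot: [-180.0, 0.0, 6.1]
ft_force: [0.3, 0.3, 1.1]
finger_gap: 85.0
grip_force: 0.0
```

apply_moves:
  rows:
    - [0,0,-15,0,0,0]
    - [0,0,-30,0,0,0]
    - [0,0,-40,0,0,0]
    - [0,0,-30,0,0,0]
    - [0,0,-18,0,0,0]

```text
time: 44.75
tool_pos: [540.6, -28.7, 205.5]
tcp_rot: [179.9, -0.2, 6.1]
ft_force: [0.1, -0.3, -0.1]
finger_gap: 85.1
grip_force: 0.0
```

Run:
```python
from h import *
p,W,_=cloud("wrist"); P=W.reshape(-1,3)
m=(np.hypot(P[:,0]-539,P[:,1]+29)<40)&(abs(P[:,2]-112)<12)
print(P[m].mean(0),cv2.minAreaRect(P[m][:,:2].astype(np.float32)))
v=cv2.cvtColor(p,cv2.COLOR_RGB2GRAY).ravel()
m=(abs(P[:,0]-527)<45)&(abs(P[:,1]-82)<45)&(abs(P[:,2]-7)<6)&(v<70); q=P[m]; print('rpad',q.mean(0),cv2.minEnclosingCircle(q[:,:2].astype(np.float32)))
go(549,329.2,200,6)
```

```text
[540.76742573 -29.75740079 110.87530003] ((538.6366577148438, -29.96932601928711), (49.631282806396484, 50.0750617980957), 6.052084922790527)
rpad [528.33587365  77.88873622   6.28774256] ((527.3374633789062, 78.00508117675781), 32.78333282470703)
t 44.8 pos [541.3 -28.8 207.2] rot [179.92  -0.32   6.12] shift(tool) [  45.8 -355.1    6.9] turn [ 0.001 -0.006  0.002] gap 84.9
```

apply_moves:
  rows:
    - [3,-20,0,0,0,0]
    - [5,-40,0,0,0,0]
    - [6,-50,0,0,0,0]
    - [7,-50,0,0,0,0]
    - [7,-50,0,0,0,0]

```text
time: 45.42
tool_pos: [543.5, 185.7, 200.3]
tcp_rot: [180.0, 0.2, 6.1]
ft_force: [0.6, 0.2, 0.0]
finger_gap: 85.0
grip_force: 0.0
```

apply_moves:
  rows:
    - [7,-50,0,0,0,0]
    - [5,-45,0,0,0,0]
    - [4,-32,0,0,0,0]
    - [2,-18,0,0,0,0]
    - [0,0,0,0,0,0]

```text
time: 46.05
tool_pos: [546.5, 330.2, 200.9]
tcp_rot: [180.0, 0.1, 6.2]
ft_force: [-0.5, -0.2, 0.2]
finger_gap: 85.1
grip_force: 0.0
```

Run:
```python
from h import *
go(549,329.2,63,6)
```

```text
t 46.05 pos [546.5 330.2 200.9] rot [1.7996e+02 1.1000e-01 6.2200e+00] shift(tool) [  2.7   1.2 137.9] turn [0.001 0.002 0.004] gap 85.1
```

apply_moves:
  rows:
    - [2,0.8,20,0,0,0]
    - [0,0,30,0,0,0]
    - [0,0,25,0,0,0]
    - [0,0,15,0,0,0]
    - [0,0,0,0,0,0]

```text
time: 46.68
tool_pos: [548.6, 327.3, 110.2]
tcp_rot: [179.9, 0.2, 6.1]
ft_force: [-0.2, -0.1, 0.2]
finger_gap: 85.1
grip_force: 0.0
```

apply_moves:
  rows:
    - [0,0,15,0,0,0]
    - [0,0,15,0,0,0]
    - [0,0,10,0,0,0]
    - [0,0,8,0,0,0]
    - [0,0,0,0,0,0]

```text
time: 47.3
tool_pos: [549.0, 328.5, 63.3]
tcp_rot: [180.0, 0.1, 6.1]
ft_force: [0.8, -0.1, -1.1]
finger_gap: 85.0
grip_force: 0.0
```

apply_moves:
  rows:
    - [0,0,0,0,0,0]
    - [0,0,0,0,0,0]
    - [0,0,0,0,0,0]
    - [0,0,0,0,0,0]
    - [0,0,0,0,0,0]
  fingers: 40
  grip_force: 40

```text
time: 47.92
tool_pos: [550.0, 329.1, 65.1]
tcp_rot: [-180.0, -0.1, 6.1]
ft_force: [-0.4, 1.4, 5.5]
finger_gap: 49.3
grip_force: 41.2
```

apply_moves:
  rows:
    - [0,0,-5,0,0,0]
    - [0,0,-12,0,0,0]
    - [0,0,-18,0,0,0]
    - [0,0,-18,0,0,0]
    - [0,0,-10,0,0,0]

```text
time: 48.55
tool_pos: [550.5, 329.2, 129.9]
tcp_rot: [-179.9, -0.2, 6.1]
ft_force: [-0.1, -0.6, -3.2]
finger_gap: 49.5
grip_force: 41.5
```

Run:
```python
from h import *
go(528,80.5,131,6.1)
```

```text
t 48.55 pos [550.5 329.2 129.9] rot [-1.7994e+02 -1.6000e-01  6.1200e+00] shift(tool) [-48.9 244.9  -1.5] turn [-0.001 -0.003  0.   ] gap 49.5
```

apply_moves:
  rows:
    - [-2,10,0,0,0,0]
    - [-4,20,0,0,0,0]
    - [-6,28,0,0,0,0]
    - [-7,34,0,0,0,0]
    - [-7,34,0,0,0,0]

```text
time: 49.18
tool_pos: [535.9, 198.1, 126.0]
tcp_rot: [180.0, 0.1, 6.1]
ft_force: [-0.3, -0.3, -2.0]
finger_gap: 49.7
grip_force: 41.6
```

apply_moves:
  rows:
    - [-7,34,0,0,0,0]
    - [-7,32,0,0,0,0]
    - [-5,26,0,0,0,0]
    - [-3,17,0,0,0,0]
    - [-1,9,0,0,0,0]

```text
time: 49.8
tool_pos: [526.3, 79.6, 126.8]
tcp_rot: [-180.0, 0.0, 6.0]
ft_force: [0.2, 0.5, -2.2]
finger_gap: 49.6
grip_force: 41.7
```

apply_moves:
  rows:
    - [0,0,4,0,0,0]
    - [0,0,10,0,0,0]
    - [0,0,12,0,0,0]
    - [0,0,8,0,0,0]
    - [0,0,4,0,0,0]

```text
time: 50.42
tool_pos: [526.2, 81.2, 88.1]
tcp_rot: [-180.0, 0.1, 6.1]
ft_force: [-1.0, 0.2, -1.4]
finger_gap: 49.1
grip_force: 41.7
```

apply_moves:
  rows:
    - [0,0,0,0,0,0]
    - [0,0,0,0,0,0]
    - [0,0,0,0,0,0]
    - [0,0,0,0,0,0]
    - [0,0,0,0,0,0]

```text
time: 51.05
tool_pos: [526.9, 80.9, 89.4]
tcp_rot: [180.0, -0.0, 6.1]
ft_force: [-0.0, -0.4, -2.8]
finger_gap: 49.3
grip_force: 41.7
```

Run:
```python
from h import *
go(528,80.3,69,6.1)
p,W,_=cloud("wrist"); save(p,'w10.png')
```

```text
t 51.05 pos [526.9  80.9  89.4] rot [ 1.80e+02 -1.00e-02  6.12e+00] shift(tool) [ 1.   0.7 20.4] turn [ 0. -0.  0.] gap 49.3
```

View pics/w10.png

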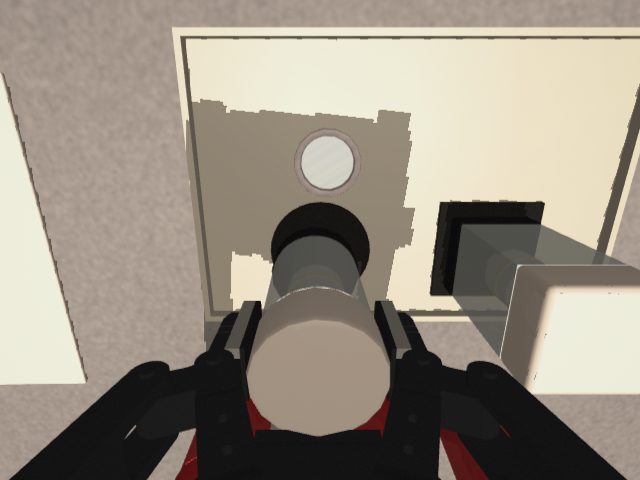

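The round case (318,360) is over the round pad (321,245), within 1–2 mm, and the square case stands on its pad at right.

apply_moves:
  rows:
    - [1,0.8,6,0,0,0]
    - [0,0,7,0,0,0]
    - [0,0,4,0,0,0]
    - [0,0,2,0,0,0]
    - [0,0,0,0,0,0]

```text
time: 51.72
tool_pos: [527.7, 80.3, 70.0]
tcp_rot: [-180.0, 0.0, 6.1]
ft_force: [-0.5, -0.2, -2.9]
finger_gap: 49.2
grip_force: 41.7
```

apply_moves:
  rows:
    - [0,0,0,0,0,0]
    - [0,0,0.6,0,0,0]
    - [0,0,0,0,0,0]
    - [0,0,0.6,0,0,0]
    - [0,0,0,0,0,0]

```text
time: 52.35
tool_pos: [528.0, 80.3, 69.2]
tcp_rot: [180.0, -0.0, 6.1]
ft_force: [0.3, 0.5, -2.2]
finger_gap: 49.2
grip_force: 41.8
```

apply_moves:
  rows:
    - [0,0,0.6,0,0,0]
    - [0,0,0,0,0,0]
    - [0,0,0.3,0,0,0]
    - [0,0,0,0,0,0]
    - [0,0,0,0,0,0]

```text
time: 52.98
tool_pos: [528.5, 80.4, 69.1]
tcp_rot: [-180.0, -0.1, 6.1]
ft_force: [-1.7, 0.6, 7.0]
finger_gap: 49.7
grip_force: 42.1
```

apply_moves:
  rows:
    - [0,0,0,0,0,0]
    - [0,0,0,0,0,0]
    - [0,0,0,0,0,0]
    - [0,0,0,0,0,0]
    - [0,0,0,0,0,0]
  fingers: 85

```text
time: 53.6
tool_pos: [527.9, 80.2, 68.1]
tcp_rot: [180.0, 0.0, 6.1]
ft_force: [0.0, 0.2, 0.3]
finger_gap: 85.0
grip_force: 0.0
```

apply_moves:
  rows:
    - [0,0,-15,0,0,0]
    - [0,0,-30,0,0,0]
    - [0,0,-40,0,0,0]
    - [0,0,-40,0,0,0]
    - [0,0,-25,0,0,0]

```text
time: 54.22
tool_pos: [528.9, 80.3, 222.1]
tcp_rot: [180.0, -0.2, 6.1]
ft_force: [0.3, 0.3, -0.6]
finger_gap: 85.0
grip_force: 0.0
```

apply_moves:
  rows:
    - [0,-30,0,0,0,0]
    - [0,-50,0,0,0,0]
    - [0,-60,0,0,0,0]
    - [0,-60,0,0,0,0]
    - [0,-40,0,0,0,0]

```text
time: 54.85
tool_pos: [501.7, 321.5, 219.6]
tcp_rot: [-180.0, -0.1, 6.2]
ft_force: [-0.1, -0.5, 0.7]
finger_gap: 84.7
grip_force: 0.0
```

Run:
```python
from h import *
p,W,_=cloud("top"); save(p,'t11.png'); P=W.reshape(-1,3)
for n,a,b,z,k in(("round",527,82,112,8),("sq",539,-29,112,8),("cube",462,-298,42,6),("ring",584,82,13,5),("bottle",772,210,72,8),("dish",750,-228,14,5)):
    m=(np.hypot(P[:,0]-a,P[:,1]-b)<42)&(abs(P[:,2]-z)<k); print(n,P[m].mean(0).round(1),cv2.minAreaRect(P[m][:,:2].astype(np.float32)))
go(527,280,200,6)
```

```text
round [526.9  83.9 112.1] ((526.8419799804688, 84.35417938232422), (48.6290168762207, 48.262062072753906), 88.67328643798828)
sq [538.5 -26.9 112.2] ((538.73876953125, -26.98194122314453), (49.9129524230957, 49.89191436767578), 6.1024065017700195)
cube [ 463.7 -296.8   42.1] ((463.9269104003906, -297.63037109375), (34.89717483520508, 50.97443771362305), 20.960189819335938)
ring [583.9  82.8  12.6] ((586.74609375, 81.82174682617188), (65.59695434570312, 65.07633209228516), 68.22022247314453)
bottle [770.6 212.5  74. ] ((771.6153564453125, 213.0303497314453), (16.285078048706055, 16.167387008666992), 2.0762076377868652)
dish [ 750.2 -225.1   15.1] ((750.6138305664062, -225.29188537597656), (61.242671966552734, 61.786128997802734), 43.54541015625)
t 54.9 pos [500.6 325.3 219.5] rot [-1.798e+02 -5.000e-02  6.320e+00] shift(tool) [21.2 48.  19.3] turn [-0.003 -0.001  0.006] gap 84.8
```

View pics/t11.png

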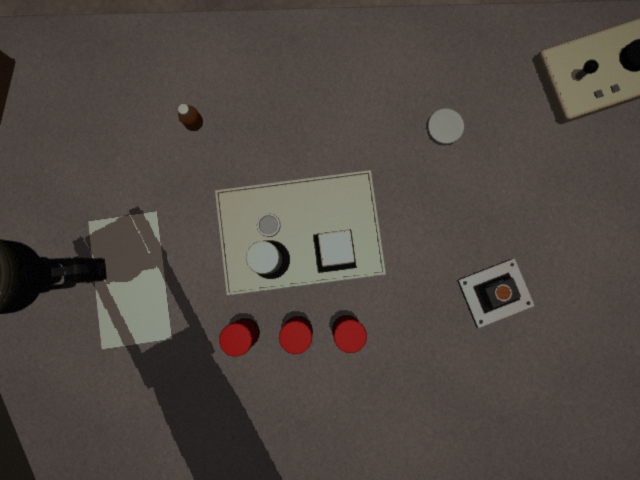

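The top view shows both cases on their pads, (265,258) and (337,248), within about 3 mm of the middles. The cube is in the dock at (502,293), and the ring, bottle and dish have not moved.

```bash
python3 -c "
from bench import job
print(job.hand_in())"
```

```text
the job is handed in; nothing more can be done
None
```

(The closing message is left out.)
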